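# Open a tight jar of hazelnuts one-handed in a preparation board

## Robot

A 6-joint arm with a two-finger parallel gripper is mounted at the origin on the work surface; the furniture and walls round the work are solid. World frame = base frame: x ahead of the robot, y to its left, z up, the work surface at z = 0. Lengths are in mm, angles in rad, forces in N, time in s.
With the tool pointing down it reaches from about 300 to 775 mm from the base axis. Payload 14.6 kg.
Tool frame: the origin (TCP) lies at the very end of the fingers, on their centre line; the grasp point (between the pads) lies 19 mm behind it; z points along the fingers, y is the line along which they close (so a half turn about z gives the same grasp; the last joint's range is limited). The gripper opens to 94 mm and grips with 3 to 60 N. Pads are 16 mm wide; open, the fingers measure 119 mm over their backs; the gripper's body (75 mm by 177 mm) begins 78 mm behind the grasp point.
Start: joints at [1.158, 0.3, 1.521, -0, 1.321, -0.067], TCP at [186.419, 517.433, 205.446] pointing down, gripper open.
Joint ranges: [-3.03, 3.03], [-0.79, 2.21], [0.23, 2.52], [-1.04, 4.18], [0, 3.07], [-2.55, 2.55]. Speed limits (rad/s): [2.22, 2.22, 2.57, 3.14, 3.14, 3.14].

## Interface

Orientations are given as [roll, pitch, yaw] about the fixed x, y, z axes, in that order (R = Rz(yaw) Ry(pitch) Rx(roll)).
In Python, from cell import manip, camera, get_calibration gives the robot as it stands. The module is installed in compiled form; this text tells all that it offers.
- The arm moves only by the tool jog_arm, never from a script. Its argument "plan" is one flat list of numbers, 6 for each row, row after row: the shift along the world's x, y, z in m, then the turn, a rotation vector about the world's x, y, z in degrees. A call has 1 to 20 rows; each row is the pose to reach, as a shift and turn from the pose commanded when the call began; what a row does not reach only later rows make up. A row lasts 1/10 s, in which the tool goes at most 50 mm and 8.59 degrees, less where a joint would pass 70% of its speed; a pose out of reach is approached as far as the arm can. A call with a gripper value outside its range is refused whole. "claw" is the finger opening in m, from 0 to 0.094, set as the call begins (left out, the last holds). The fingers move at their own pace and stop on an object; "force" is the grip in N (left out, the last holds). Time passes only in rows, so rows that repeat a pose let the fingers close. It gives the time, the measured TCP pose, the force, the opening and the grip force at its end, in the units of the state.
- manip.read_state(): the state, without advancing time (a new reading comes with each control period).
- camera(name): name is "scene" or "side" or "wrist"; returns (picture, depth): 384x512x3 uint8, red, green, blue; 384x512 float32, mm along the optical axis (not along the pixel's ray), 0 where there is no reading.
- get_calibration(name): a dict with "fx", "fy", "cx", "cy" (pixels), "origin" and "attitude" of the camera in the world. Camera axes: x right, y down, z forward; pixel columns grow to the right and rows downward; lengths in mm; the calibration is good to about 2 mm. A picture is of the moment at which its call begins: read the wrist's pose just before it. get_calibration takes no time and is no camera call; for the wrist camera it gives the pose at the moment of the call.
- manip.sign_off(): hands the job in; it is judged then, once.
The state is a dict: "clock": time; "joints": joint angles; "qd": joint speeds; "effort": joint torques, N m; "eef_pos": TCP position; "eef_rot": TCP orientation; "wrist_force": force on the tool from outside, world axes, zero at the start; "moment": the same for the moment, N m; "finger_gap": finger opening in mm; "finger_force": force on a finger pad.
Only numpy, scipy, OpenCV 4.12 (cv2) and the standard library are available. Lean on these libraries where they do the work, as an engineer would, in place of code of your own. Each camera call takes 0.05 s, during which the arm holds its last target. There are 200 camera calls.

## Task

Take the square glass jar of hazelnuts with the gold lid out of the crowded pantry crate without upsetting its neighbours, and set it down upright, still shut and without dropping it, in the square jar well of the preparation board, which keeps it from turning. Then twist the tight lid anticlockwise only until it comes free, lift it straight off while the jar stays down in the well, and finish still holding the lid level about two centimetres above the open mouth: do not put it down or let go.

Things in the scene. Friction and masses are not known exactly. Their poses are not given: they have to be found in the camera images.
- nut_jar: Square clear-glass jar full of brown hazelnuts, 0.24 to 0.42 kg, upright in the crate's far half. Origin: centre of its underside, z up. Body 58 x 58 mm, z 0 to 76 mm, flat sides facing its own +-x and +-y; its +-x sides face along the crate's x within 0.25 rad, with about 30 mm or more free for a finger beyond each. Shoulder to 85 mm, neck 37 mm across; 107 mm tall with the lid on.
- jar_mouth (a point): Centre of the jar's open mouth (its rim), 103 mm above its underside. Sloping ridges round the neck below it hold the lid's lugs. Pulling an unturned lid only lifts jar and lid together; the jar may be carried by its lid.
- jar_lid: Gold knurled twist-off lid, 54 mm across, 19 mm tall, 0.06 kg. Origin: centre of its lower edge, z up. Shut, this is 88 mm above the jar's underside and its yaw less the jar's is 0 to 0.12 rad. A springy liner makes it tight (about 20 N on the ridges, 0.4 to 0.8 N m to turn). Site jar_lid_top tells how it opens.
- jar_lid_top (a point): Centre of the lid's top, 19 mm above its lower edge. Turned anticlockwise from above, the lid rises about 2 mm and comes free at a yaw of about 0.85 rad relative to the jar; from 0.9 to 1.55 rad it lifts straight off; past about 1.65 rad its lugs meet the next ridges. Clockwise it meets a hard stop at once.
- lid_edge (a point): Point on the lid's top edge, 27 mm out from its axis along the lid's own +x; shows how far the lid has been turned.
- prep_board: Fixed one-handed preparation board of pale wood, 260 x 190 mm, top 20 mm above the worktop, with a low corner fence, a group of steel food spikes (22 mm tall) and a grey square jar well. Origin: centre of its underside, on the worktop; x along its length; long sides parallel to x.
- jar_well (a point): Centre of the floor of the grey square well, 22 mm above the worktop, axes as the board's. Opening 62 x 62 mm, sides along the board's x and y, 28 mm deep, 4 mm chamfer at its mouth; outside 82 x 82 mm, rim 50 mm above the worktop. The jar fits at any quarter turn with 2 mm to spare on each side and can twist about 0.07 rad in it.
- crate: Fixed open slatted wooden crate, 250 mm (its x) by 296 mm (its y), 62 mm high, floor 9 mm thick. Origin: centre of its underside. The three tall jars stand in a row along y in its far half, in any order; tin and butter in its near half.
- jam_jar: Bystander in the crate: round glass jam jar, white lid, red filling, 65 mm across, 94 mm tall. Origin: centre of underside.
- honey_jar: Bystander in the crate: beige-filled honey jar with red lid, 58 x 62 mm, 86 mm tall. Origin: centre of underside.
- tin: Bystander in the crate: round tomato tin, 75 mm across, 58 mm tall. Origin: centre of underside.
- butter: Bystander in the crate: green-and-cream packet of butter, 73 x 102 mm, 37 mm tall. Origin: centre of underside.

How it is judged:
By the outcome, as a careful person would: the job done as asked, in the order asked, and still so for the second after the job is handed in, while the arm keeps its last pose, push and grip.
It also fails if it takes over 48 s, if anything falls off the work surface, if the arm or the gripper's body presses on something with over 40 N, if the wrist force passes 120 N, or if a joint passes its speed limit or range.

## Working session

There is one attempt and no reset: what is moved stays moved. The work goes in short steps, Python scripts to look and compute and a tool call to move; the robot and the scene stay as the last step left them, time stands still between calls to the robot, and variables do not carry over. Pictures are saved under pics/ and viewed, at most 10 in all, crops included, and the job is handed in when it is done.

Besides the shell and the picture viewer there is one more tool, called as name(argument=value, ...) on one line, values as JSON. jog_arm: Moves the arm, as the interface text tells. Its arguments: {"type":"object","properties":{"plan":{"type":"array"},"claw":{"type":"number"},"force":{"type":"number"}},"required":["plan"]}

```bash
mkdir -p pics; cat > h.py <<'E'
import numpy as np, cv2
from cell import manip, camera, get_calibration
def R(att):
    a=np.array(att,float)
    if a.shape==(3,3): return a
    from scipy.spatial.transform import Rotation as Ro
    return Ro.from_euler('xyz',a).as_matrix()
def cloud(d,c):
    v,u=np.mgrid[:384,:512]
    p=np.stack([(u-c['cx'])/c['fx']*d,(v-c['cy'])/c['fy']*d,d],-1)
    return p@R(c['attitude']).T+np.array(c['origin'])
E
python3 - <<'E'
from h import *
print(manip.read_state())
for n in('scene','side','wrist'):
    c=get_calibration(n);im,d=camera(n);print(n,c)
    np.savez(f'pics/{n}0.npz',im=im,d=d,P=cloud(d,c));cv2.imwrite(f'pics/{n}0.png',im[:,:,::-1])
a=[cv2.imread(f'pics/{n}0.png') for n in('scene','wrist')]
cv2.imwrite('pics/m0.png',cv2.resize(np.hstack(a),(800,300)))
E
```

```text
{'clock': 0.0, 'joints': array([ 1.15838342e+00,  3.00471208e-01,  1.52160259e+00, -5.09984835e-06,
        1.32070293e+00, -6.66176339e-02]), 'qd': array([ 0.00018511, -0.00064493,  0.00135701,  0.00019939,  0.00073662,
       -0.00067572]), 'effort': array([ 1.93342086e-03, -5.31806266e+01, -3.52736843e+01,  7.09448196e-02,
        2.43466313e-02, -1.05026754e-04]), 'eef_pos': array([186.3231764 , 517.18791365, 204.87717477]), 'eef_rot': array([-3.14041088e+00, -7.38930052e-05,  2.79579860e+00]), 'wrist_force': array([-0.12405521, -0.02242929, -0.78620271]), 'moment': array([-0.03850158,  0.00659749,  0.02992692]), 'finger_force': 0.0, 'finger_gap': 93.78426326108502}
scene {'fx': 385.1049460632016, 'fy': 385.1049460632016, 'cx': 261.2965045688908, 'cy': 195.30450374546135, 'origin': array([-210.45009056, -534.34192477,  724.46980975]), 'attitude': array([-2.24213698,  0.01211541, -1.07535325])}
side {'fx': 346.63406303733115, 'fy': 346.63406303733115, 'cx': 255.58034920762898, 'cy': 197.91667893956574, 'origin': array([  21.51661471, -890.12144492,  474.74182102]), 'attitude': array([-2.00320113e+00,  2.49075734e-04, -5.34543995e-01])}
wrist {'fx': 288.4317052414553, 'fy': 288.4317052414553, 'cx': 250.42227647891994, 'cy': 198.37314962628386, 'origin': array([121.31923424, 541.19251793, 384.23532071]), 'attitude': array([2.89900653e+00, 1.73720701e-03, 1.22579155e+00])}
```

View pics/scene0.png

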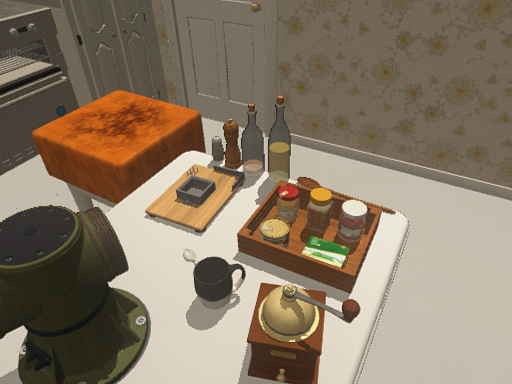

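View pics/wrist0.png

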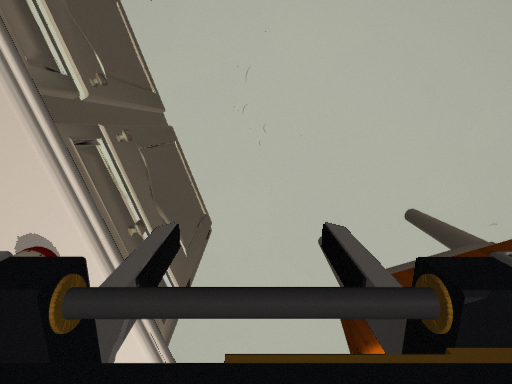

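The scene shows the gold lid at about (320,196) between honey (288,190) and jam (354,208). The well is at (196,189) on the board. The wrist view shows only the floor and the fingers. Next I measure the lid, crate and well from depth.

```bash
python3 - <<'E'
from h import *
z=np.load('pics/scene0.npz');im,d,P=z['im'],z['d'],z['P']
for n,(u,v) in dict(gold=(320,193),honey=(288,188),jam=(354,205),wellfl=(197,190),tin=(275,228),butter=(327,247),bottle1=(252,165),bottle2=(279,165),crTL=(266,188),crTR=(379,218),crBL=(240,234),crBR=(345,281),bdL=(149,211),bdB=(200,227),bdTop=(195,166),bdR=(244,178)).items():
    print(n,P[v,u].round(),d[v,u].round(),im[v,u])
hsv=cv2.cvtColor(im,cv2.COLOR_RGB2HSV)
m=cv2.inRange(hsv,(15,150,120),(32,255,255));m[:180]=0;m[214:]=0;m[:,:305]=0;m[:,340:]=0
q=P[m>0];print(len(q),np.percentile(q,[2,50,98],axis=0).round())
t=q[q[:,2]>np.percentile(q[:,2],98)-6];print('top',len(t),t.mean(0),t.min(0),t.max(0))
# well rim: points z 45..55 near the well
w=(np.abs(P[...,2]-50)<4)&(d>0);w[:, :170]=0;w[:,220:]=0;w[:170]=0;w[210:]=0
q=P[w];print('rim',len(q),q.mean(0),cv2.minAreaRect(q[:,:2].astype(np.float32)))
w=(np.abs(P[...,2]-20)<5)&(d>0);w[:,:140]=0;w[:,250:]=0;w[:160]=0;w[235:]=0
q=P[w];print('board',len(q),cv2.minAreaRect(q[:,:2].astype(np.float32)))
w=(np.abs(P[...,2]-62)<5)&(d>0);w[:,:232]=0;w[:,390:]=0;w[:175]=0;w[290:]=0
q=P[w];print('crate',len(q),cv2.minAreaRect(q[:,:2].astype(np.float32)))
a=cv2.resize(im[150:290,140:400],(780,420),interpolation=cv2.INTER_CUBIC);cv2.imwrite('pics/crop1.png',a[:,:,::-1])
E
```

```text
gold [ 534. -293.  119.] 979.0 [227 165  49]
honey [ 542. -200.   97.] 1033.0 [184  52  42]
jam [ 545. -381.  104.] 962.0 [224 214 191]
wellfl [493.  73.  26.] 1147.0 [131 122 113]
tin [ 417. -225.   65.] 957.0 [215 180 106]
butter [ 434. -357.   46.] 930.0 [ 55 119  54]
bottle1 [655. -24.  49.] 1207.0 [174 144 121]
bottle2 [ 660. -116.   74.] 1160.0 [106  93  60]
crTL [626. -89.   1.] 1192.0 [139 133 119]
crTR [ 598. -440.   44.] 1013.0 [108  95  83]
crBL [ 358. -159.   65.] 941.0 [156  97  58]
crBR [ 363. -428.   36.] 862.0 [81 56 38]
bdL [356. 140.  21.] 1082.0 [193 147  88]
bdB [371. -24.  19.] 1031.0 [213 161 101]
bdTop [598. 158.  22.] 1253.0 [208 155  92]
bdR [616. -17.  21.] 1200.0 [106  81  54]
246 [[ 508. -321.   13.]
 [ 533. -295.  117.]
 [ 690. -241.  120.]]
top 224 [ 532.40982742 -296.1606938   117.5408115 ] [ 507.21799453 -321.96574908  114.19974612] [ 562.44429521 -268.58431141  120.70199423]
rim 270 [482.10835091  67.5903538   49.72118731] ((483.46197509765625, 68.31300354003906), (86.59603118896484, 83.46308135986328), 3.6624269485473633)
board 2888 ((530.7406005859375, 70.1739501953125), (348.8089599609375, 192.45570373535156), 3.3608367443084717)
crate 2178 ((419.82574462890625, -296.00860595703125), (387.9749755859375, 297.03765869140625), 1.212437629699707)
```

View pics/crop1.png

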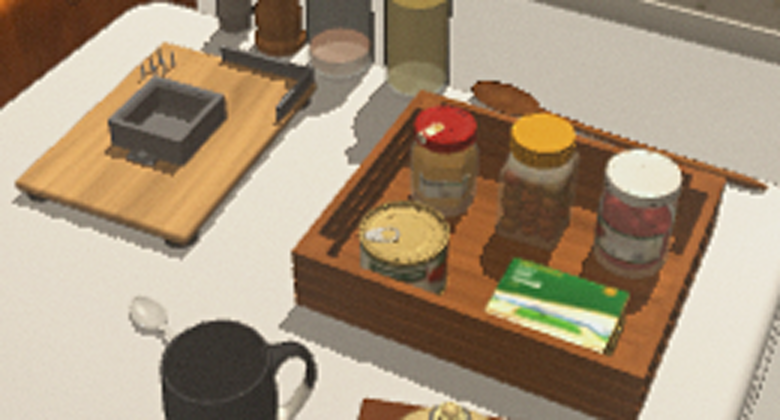

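The crop shows the nut jar between honey and jam, with free crate space on its ±x sides and the well empty. The lid top at z≈117 matches the expected 116, and the rim at z≈50 matches too. I'll check obstacle heights, then move.

```bash
python3 - <<'E'
from h import *
for n in('scene','side'):
    P=np.load(f'pics/{n}0.npz');d=P['d'];P=P['P'][d>0]
    print(n)
    for x in range(100,800,100):
        r=[]
        for y in range(-500,600,100):
            k=P[(abs(P[:,0]-x-50)<50)&(abs(P[:,1]-y-50)<50)]
            r.append(int(np.percentile(k[:,2],99.5)) if len(k)>5 else -1)
        print(x,r)
E
```

```text
scene
100 [236, 202, 97, 97, 286, 16, -1, -1, -1, -1, -1]
200 [124, 166, 98, 98, 10, 3, 3, 3, -1, -1, -1]
300 [64, 64, 67, 65, 23, 23, 23, 4, -1, -1, -1]
400 [64, 49, 68, 68, 23, 52, 52, 4, -1, -1, -1]
500 [104, 119, 119, 98, 39, 52, 51, 4, -1, -1, -1]
600 [64, 64, 64, 276, 271, 170, 90, 4, -1, -1, -1]
700 [3, -1, 13, 174, 142, 159, 78, 2, -1, -1, -180]
side
100 [235, 203, 97, 97, 284, 243, 559, 566, 556, 530, 447]
200 [141, 154, 98, 98, 8, 3, 64, 62, -1, 531, 501]
300 [63, 63, 67, 65, 22, 23, 22, 3, -1, -1, -1]
400 [63, 48, 68, 68, 22, 52, 52, 3, -1, -1, -1]
500 [104, 118, 118, 97, 39, 52, 52, 4, -1, -1, -1]
600 [63, 64, 63, 275, 256, 171, 89, 3, -1, -1, -1]
700 [0, -1, 13, 199, 155, 158, -1, -1, -1, -1, -1]
```

jog_arm(plan=[0.02, -0.04, 0.03, 0, 0, -8, 0.04, -0.08, 0.06, 0, 0, -16, 0.06, -0.12, 0.08, 0, 0, -24, 0.08, -0.16, 0.095, 0, 0, -32, 0.1, -0.2, 0.095, 0, 0, -40, 0.12, -0.24, 0.095, 0, 0, -48, 0.14, -0.28, 0.095, 0, 0, -56, 0.16, -0.32, 0.095, 0, 0, -64, 0.18, -0.36, 0.095, 0, 0, -70.2, 0.195, -0.4, 0.095, 0, 0, -70.2, 0.21, -0.445, 0.095, 0, 0, -70.2, 0.225, -0.49, 0.095, 0, 0, -70.2, 0.24, -0.535, 0.095, 0, 0, -70.2, 0.25, -0.58, 0.095, 0, 0, -70.2, 0.26, -0.625, 0.095, 0, 0, -70.2, 0.27, -0.67, 0.095, 0, 0, -70.2, 0.28, -0.715, 0.095, 0, 0, -70.2, 0.284, -0.757, 0.095, 0, 0, -70.2, 0.284, -0.757, 0.095, 0, 0, -70.2, 0.284, -0.757, 0.095, 0, 0, -70.2], claw=0.082)

```text
clock: 2.15
eef_pos: [470.2, -239.9, 299.9]
eef_rot: [-3.141, -0.001, 1.569]
wrist_force: [0.5, 0.7, 1.0]
finger_gap: 81.9
finger_force: 0.0
```

```bash
python3 - <<'E'
from h import *
c=get_calibration('wrist');im,d=camera('wrist');P=cloud(d,c)
np.savez('pics/w1.npz',im=im,d=d,P=P)
cv2.imwrite('pics/w1.png',im[:,:,::-1])
hsv=cv2.cvtColor(im,cv2.COLOR_RGB2HSV)
m=(cv2.inRange(hsv,(15,130,100),(32,255,255))>0)&(P[...,2]>108)&(P[...,2]<125)&(d>0)
m&=(abs(P[...,0]-534)<45)&(abs(P[...,1]+295)<45)
q=P[m];v,u=np.where(m);print('lid',len(q),q.mean(0),q.min(0),q.max(0),u.mean(),v.mean())
def plane(u,v,z):
    r=R(c['attitude'])@np.array([(u-c['cx'])/c['fx'],(v-c['cy'])/c['fy'],1]);o=np.array(c['origin']);return o+r*(z-o[2])/r[2]
cn=max(cv2.findContours(m.astype(np.uint8),0,2)[0],key=cv2.contourArea)
e=cv2.fitEllipse(cn);print(e,plane(*e[0],116))
k=(abs(P[...,0]-534)<50)&(abs(P[...,1]+295)<45)&(P[...,2]>20)&(P[...,2]<100)&(d>0)
print('body',k.sum(),[int(x) for x in np.percentile(P[k][:,2],[5,25,50,75,95])] if k.any() else 0)
x,y=int(u.mean()),int(v.mean())
a=im[max(0,y-75):y+75,max(0,x-100):x+100];print(x,y)
cv2.imwrite('pics/w1c.png',cv2.resize(a,None,fx=4,fy=4,interpolation=cv2.INTER_CUBIC)[:,:,::-1])
E
```

```text
lid 1210 [ 531.76680802 -294.30761442  116.42480989] [ 505.68843658 -322.351003    108.14998669] [ 559.42453894 -268.49815171  118.77614489] 297.02644628099176 223.31735537190082
((297.1009826660156, 223.45521545410156), (37.75816345214844, 40.060882568359375), 41.831241607666016) [ 531.95134489 -294.53296686  116.        ]
body 814 [26, 52, 78, 84, 88]
297 223
```

View pics/w1c.png

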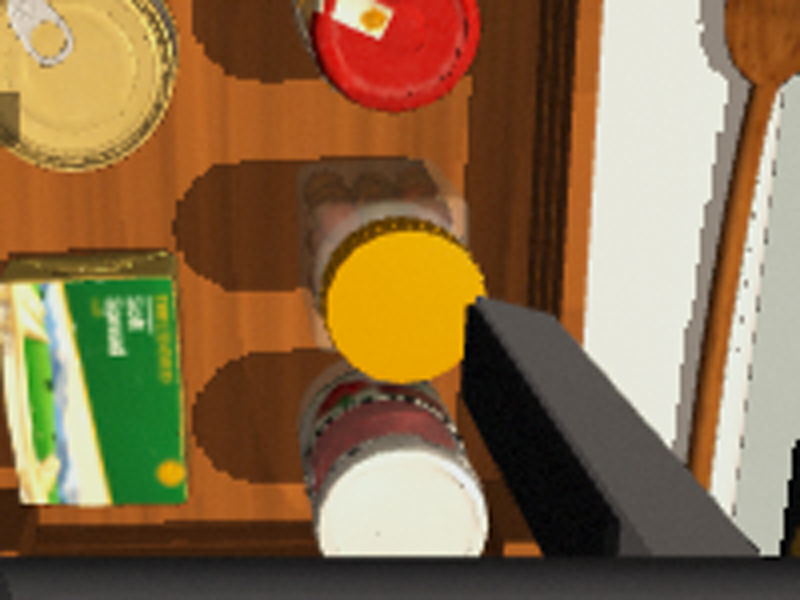

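View pics/w1.png

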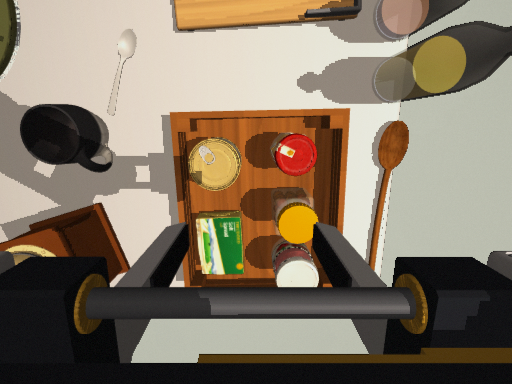

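The crop shows the jar's square shoulder behind the lid: back edge from about (300,165) to (440,160), left edge from about (300,170) to (318,345). It is nearly square to the crate. I'll fit the yaw from the body depth points.

```bash
python3 - <<'E'
from h import *
z=np.load('pics/w1.npz');P,d=z['P'],z['d']
k=(abs(P[...,0]-532)<45)&(abs(P[...,1]+295)<42)&(d>0)
for lo,hi in((20,74),(30,78),(74,90)):
    q=P[k&(P[...,2]>lo)&(P[...,2]<hi)]
    print(lo,hi,len(q),q.min(0).round(1),q.max(0).round(1),cv2.minAreaRect(q[:,:2].astype(np.float32)))
    for ax,s,rng in((0,1,range(506,560,6)),(1,-1,range(-320,-264,6))):
        pts=[]
        for t in rng:
            b=q[abs(q[:,ax]-t-3)<3]
            if len(b)>2: pts.append((t+3,(s*b[:,1-ax]).max()*s))
        pts=np.array(pts)
        if len(pts)>2: print('  edge',('y max vs x','x min vs y')[ax],pts[:,1].round(0),np.polyfit(*pts.T,1))
E
```

```text
20 74 359 [ 502.9 -320.6   20.2] [ 558.7 -265.6   74. ] ((519.3411254882812, -281.1890563964844), (75.28228759765625, 36.36573791503906), 44.94720458984375)
  edge y max vs x [-268. -268. -267. -267. -267. -266. -266. -266. -266.] [ 5.43570719e-02 -2.95653154e+02]
  edge x min vs y [505. 505. 504. 504. 504. 503. 503. 503. 504. 546.] [3.55344654e-01 6.11224319e+02]
30 78 327 [ 502.9 -320.6   30.4] [ 558.7 -265.6   78. ] ((519.3843994140625, -281.23248291015625), (75.28228759765625, 36.24307632446289), 44.94720458984375)
  edge y max vs x [-268. -268. -267. -267. -267. -266. -266. -266. -266.] [ 5.28384544e-02 -2.94866974e+02]
  edge x min vs y [505. 505. 504. 504. 504. 503. 503. 503. 504. 546.] [3.55131346e-01 6.11195584e+02]
74 90 445 [ 503.6 -324.    74. ] [ 559.5 -265.6   90. ] ((532.4365844726562, -294.74365234375), (56.8875617980957, 55.87474060058594), 3.602451801300049)
  edge y max vs x [-268. -268. -268. -267. -267. -266. -266. -266. -266.] [ 5.18322135e-02 -2.94503914e+02]
  edge x min vs y [506. 506. 504. 504. 504. 504. 504. 504. 504.] [-4.19035409e-02  4.92140206e+02]
```

jog_arm(plan=[0.03, -0.027, -0.01, 0, 0, 1.5, 0.062, -0.055, -0.04, 0, 0, 3, 0.062, -0.055, -0.08, 0, 0, 3, 0.062, -0.055, -0.12, 0, 0, 3, 0.062, -0.055, -0.145, 0, 0, 3, 0.062, -0.055, -0.17, 0, 0, 3, 0.062, -0.055, -0.195, 0, 0, 3, 0.062, -0.055, -0.22, 0, 0, 3, 0.062, -0.055, -0.24, 0, 0, 3, 0.062, -0.055, -0.254, 0, 0, 3, 0.062, -0.055, -0.254, 0, 0, 3], claw=0.076)

```text
clock: 3.3
eef_pos: [532.0, -293.2, 45.2]
eef_rot: [-3.14, -0.001, 1.624]
wrist_force: [-0.1, 0.7, -0.0]
finger_gap: 75.9
finger_force: 0.0
```

jog_arm(plan=[0, 0, 0, 0, 0, 0, 0, 0, 0, 0, 0, 0, 0, 0, 0, 0, 0, 0, 0, 0, 0, 0, 0, 0, 0, 0, 0, 0, 0, 0, 0, 0, 0, 0, 0, 0], claw=0.04, force=30)

```text
clock: 3.9
eef_pos: [533.0, -294.8, 47.6]
eef_rot: [3.14, 0.001, 1.623]
wrist_force: [1.0, 0.8, 7.1]
finger_gap: 57.9
finger_force: 30.0
```

jog_arm(plan=[0, 0, 0.005, 0, 0, 0, 0, 0, 0.015, 0, 0, 0, 0, 0, 0.035, 0, 0, 0, 0, 0, 0.06, 0, 0, 0, 0, 0, 0.09, 0, 0, 0, 0, 0, 0.12, 0, 0, 0, 0, 0, 0.15, 0, 0, 0, -0.005, 0.02, 0.175, 0, 0, 0, -0.015, 0.05, 0.19, 0, 0, 0, -0.025, 0.08, 0.2, 0, 0, 0, -0.035, 0.11, 0.2, 0, 0, 0, -0.045, 0.14, 0.2, 0, 0, 0, -0.055, 0.17, 0.2, 0, 0, 0, -0.065, 0.2, 0.2, 0, 0, 0, -0.07, 0.22, 0.2, 0, 0, 0, -0.073, 0.235, 0.2, 0, 0, 0, -0.073, 0.235, 0.2, 0, 0, 0, -0.073, 0.235, 0.2, 0, 0, 0])

```text
clock: 5.7
eef_pos: [459.4, -59.7, 246.9]
eef_rot: [3.141, 0.0, 1.623]
wrist_force: [0.5, -0.1, -4.0]
finger_gap: 58.2
finger_force: 30.0
```

```bash
python3 - <<'E'
from h import *
s=manip.read_state();print(s['eef_pos'],s['eef_rot'],s['wrist_force'],s['finger_gap'])
c=get_calibration('wrist');im,d=camera('wrist');P=cloud(d,c)
np.savez('pics/w2.npz',im=im,d=d,P=P);cv2.imwrite('pics/w2.png',im[:,:,::-1])
k=(d>0)&(abs(P[...,0]-483)<60)&(abs(P[...,1]-68)<60)
q=P[k&(abs(P[...,2]-50)<4)];print('rim',len(q),q.min(0),q.max(0),cv2.minAreaRect(q[:,:2].astype(np.float32)))
f=P[k&(abs(P[...,2]-22)<5)&(abs(P[...,0]-483)<35)&(abs(P[...,1]-68)<35)]
if len(f): print('floor',len(f),f.min(0),f.max(0),cv2.minAreaRect(f[:,:2].astype(np.float32)))
E
```

```text
[459.39420844 -59.73706004 246.85552814] [3.14121145e+00 2.84837466e-04 1.62341479e+00] [ 0.46515803 -0.0976822  -4.01542002] 58.15862029573605
rim 2068 [439.54437709  25.83011823  46.00246547] [525.72582613 112.00302276  52.83767273] ((482.6251525878906, 68.791748046875), (82.03376007080078, 82.16656494140625), 3.433661460876465)
floor 2409 [450.60020964  37.90621696  18.70213107] [515.13613478 101.28343577  26.97903811] ((483.036865234375, 69.6495132446289), (61.84873580932617, 60.56281661987305), 3.0705184936523438)
```

View pics/w2.png

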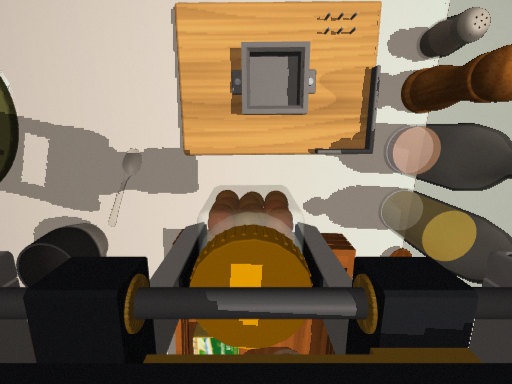

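The view shows the jar held upright with the lid at (250,290), and the clear well at (275,78). The rim fits 82×82 mm at (482.7,69), yaw 0.06, as expected. Before lowering I'll check the jar's offset in the grip from the same frame.

```bash
python3 - <<'E'
from h import *
z=np.load('pics/w2.npz');P,d,im=z['P'],z['d'],z['im']
a=1.6234-np.pi/2;c,s=np.cos(a),np.sin(a)
L=P-np.array([459.4,-59.7,246.9]);X=L[...,0]*c+L[...,1]*s;Y=-L[...,0]*s+L[...,1]*c;Z=L[...,2]
hsv=cv2.cvtColor(im,cv2.COLOR_RGB2HSV)
g=(cv2.inRange(hsv,(12,150,60),(32,255,255))>0)&(d>0)&(abs(Z-60)<25)&(abs(X)<35)&(abs(Y)<40)
print('lid',g.sum(),[ (np.percentile(t[g],.5).round(1),np.percentile(t[g],99.5).round(1)) for t in(X,Y,Z)])
for lo,hi in((-40,0),(0,35),(35,48)):
    b=(d>0)&(Z>lo)&(Z<hi)&(abs(X)<24)&(Y>0)&(Y<45)
    if b.sum(): print(lo,hi,b.sum(),'Ymax by X',[(x,Y[b&(abs(X-x)<4)].max().round(1)) for x in range(-20,21,8) if (b&(abs(X-x)<4)).any()], Z[b].max())
E
```

```text
lid 8252 [(np.float64(-24.4), np.float64(25.1)), (np.float64(-26.7), np.float64(26.0)), (np.float64(51.9), np.float64(70.5))]
-40 0 690 Ymax by X [(-20, np.float64(28.0)), (-12, np.float64(27.9)), (-4, np.float64(28.1)), (4, np.float64(28.0)), (12, np.float64(28.0)), (20, np.float64(28.2))] -0.09101919208188747
0 35 1519 Ymax by X [(-20, np.float64(28.0)), (-12, np.float64(28.1)), (-4, np.float64(28.1)), (4, np.float64(28.2)), (12, np.float64(28.2)), (20, np.float64(28.2))] 34.99272766374028
35 48 1664 Ymax by X [(-20, np.float64(26.8)), (-12, np.float64(26.7)), (-4, np.float64(27.1)), (4, np.float64(27.2)), (12, np.float64(26.8)), (20, np.float64(26.7))] 43.48853511997655
```

jog_arm(plan=[0.003, 0.02, 0, 0, 0, 0.2, 0.009, 0.05, 0, 0, 0, 0.4, 0.015, 0.08, 0, 0, 0, 0.4, 0.02, 0.11, -0.01, 0, 0, 0.4, 0.0233, 0.1295, -0.035, 0, 0, 0.4, 0.0233, 0.1295, -0.065, 0, 0, 0.4, 0.0233, 0.1295, -0.095, 0, 0, 0.4, 0.0233, 0.1295, -0.12, 0, 0, 0.4, 0.0233, 0.1295, -0.138, 0, 0, 0.4, 0.0233, 0.1295, -0.145, 0, 0, 0.4, 0.0233, 0.1295, -0.145, 0, 0, 0.4, 0.0233, 0.1295, -0.145, 0, 0, 0.4])

```text
clock: 6.95
eef_pos: [483.3, 69.7, 102.3]
eef_rot: [3.14, 0.0, 1.63]
wrist_force: [-0.4, -0.0, -2.6]
finger_gap: 58.0
finger_force: 30.0
```

jog_arm(plan=[-0.0005, 0, -0.005, 0, 0, 0, -0.0005, 0, -0.01, 0, 0, 0, -0.0005, 0, -0.015, 0, 0, 0, -0.0005, 0, -0.019, 0, 0, 0, -0.0005, 0, -0.023, 0, 0, 0, -0.0005, 0, -0.027, 0, 0, 0, -0.0005, 0, -0.027, 0, 0, 0])

```text
clock: 7.65
eef_pos: [482.0, 69.9, 73.9]
eef_rot: [-3.141, 0.0, 1.63]
wrist_force: [-0.3, -0.2, -3.8]
finger_gap: 57.8
finger_force: 30.0
```

Inside the well without contact; continue to the floor.

jog_arm(plan=[0, 0, -0.004, 0, 0, 0, 0, 0, -0.008, 0, 0, 0, 0, 0, -0.011, 0, 0, 0, 0, 0, -0.013, 0, 0, 0, 0, 0, -0.013, 0, 0, 0])

```text
clock: 8.15
eef_pos: [482.1, 69.9, 61.2]
eef_rot: [-3.141, 0.0, 1.63]
wrist_force: [-0.8, 0.7, -3.1]
finger_gap: 57.9
finger_force: 30.0
```

jog_arm(plan=[0, 0, -0.001, 0, 0, 0, 0, 0, -0.002, 0, 0, 0, 0, 0, -0.002, 0, 0, 0])

```text
clock: 8.45
eef_pos: [482.3, 70.0, 60.6]
eef_rot: [3.141, 0.0, 1.63]
wrist_force: [-7.5, -0.8, 13.3]
finger_gap: 57.6
finger_force: 30.0
```

jog_arm(plan=[0, 0, 0.001, 0, 0, 0, 0, 0, 0.001, 0, 0, 0, 0, 0, 0.001, 0, 0, 0, 0, 0, 0.001, 0, 0, 0], claw=0.076)

```text
clock: 8.85
eef_pos: [482.3, 69.9, 60.4]
eef_rot: [3.141, -0.0, 1.63]
wrist_force: [0.4, -0.3, 0.1]
finger_gap: 75.7
finger_force: 0.0
```

jog_arm(plan=[0, 0, 0.012, 0, 0, 0, 0, -0.0007, 0.026, 0, 0, 0, 0, -0.0007, 0.039, 0, 0, 0, 0, -0.0007, 0.0436, 0, 0, 0, 0, -0.0007, 0.0436, 0, 0, 0], claw=0.076)

```text
clock: 9.35
eef_pos: [482.6, 69.3, 104.9]
eef_rot: [3.14, 0.0, 1.63]
wrist_force: [-0.1, -0.3, 0.1]
finger_gap: 76.0
finger_force: 0.0
```

```bash
python3 - <<'E'
from h import *
s=manip.read_state();print(s['eef_pos'],s['eef_rot'])
c=get_calibration('wrist');im,d=camera('wrist');P=cloud(d,c)
np.savez('pics/w3.npz',im=im,d=d,P=P);cv2.imwrite('pics/w3.png',im[:,:,::-1])
t=s['eef_pos'];a=s['eef_rot'][2]-np.pi/2;cc,ss=np.cos(a),np.sin(a)
L=P-t;X=L[...,0]*cc+L[...,1]*ss;Y=-L[...,0]*ss+L[...,1]*cc;Z=L[...,2]
hsv=cv2.cvtColor(im,cv2.COLOR_RGB2HSV)
g=(cv2.inRange(hsv,(12,150,60),(32,255,255))>0)&(d>0)&(abs(Z-18)<16)&(abs(X)<35)&(abs(Y)<40)
print('lid',g.sum(),[(np.percentile(q[g],.5).round(1),np.percentile(q[g],99.5).round(1)) for q in(X,Y)],np.percentile(P[...,2][g],99))
im,d=camera('scene');cv2.imwrite('pics/s3.png',im[150:290,140:400,::-1])
E
```

```text
[482.55901467  69.27275967 104.87594019] [3.14011933e+00 1.33036600e-05 1.62993345e+00]
lid 6532 [(np.float64(-25.5), np.float64(25.8)), (np.float64(-22.3), np.float64(26.5))] 131.07649296678665
```

View pics/w3.png

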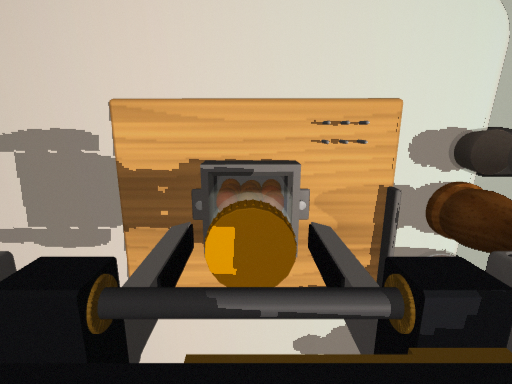

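The jar is seated square in the well with the lid (250,245) centred between the open fingers. Now grip the lid.

jog_arm(plan=[0, 0, 0, 0, 0, 0, 0, 0, 0, 0, 0, 0, 0, 0, 0, 0, 0, 0, 0, 0, 0, 0, 0, 0, 0, 0, 0, 0, 0, 0], claw=0.04, force=55)

```text
clock: 9.95
eef_pos: [482.1, 69.2, 103.8]
eef_rot: [-3.141, 0.0, 1.63]
wrist_force: [0.6, -0.8, -2.0]
finger_gap: 52.6
finger_force: 55.0
```

jog_arm(plan=[0, 0, 0, 0, 0, 2, 0, 0, 0, 0, 0, 5, 0, 0, 0, 0, 0, 8, 0, 0, 0, 0, 0, 8, 0, 0, 0, 0, 0, 8])

```text
clock: 10.45
eef_pos: [482.2, 69.2, 104.0]
eef_rot: [-3.141, 0.0, 1.768]
wrist_force: [0.1, -0.4, -0.9]
finger_gap: 52.8
finger_force: 55.0
```

```bash
python3 -c "
from h import *
s=manip.read_state();print(s['eef_pos'],s['eef_rot'],s['wrist_force'],s['moment'],s['finger_gap'],s['joints'])"
```

```text
[482.20803738  69.1885822  103.98955225] [-3.14148746e+00  1.35689706e-04  1.76816450e+00] [ 0.14035825 -0.43960599 -0.87782107] [-0.12818592 -0.07978654 -0.0045611 ] 52.76068523261591 [ 6.73904698e-02  2.75999854e-01  1.80632532e+00 -1.69922323e-04
  1.05935420e+00 -1.29894523e-01]
```

jog_arm(plan=[0, 0, 0, 0, 0, 3, 0, 0, 0.0002, 0, 0, 6, 0, 0, 0.0004, 0, 0, 9, 0, 0, 0.0006, 0, 0, 12, 0, 0, 0.0006, 0, 0, 12])

```text
clock: 10.95
eef_pos: [482.0, 69.2, 104.5]
eef_rot: [-3.141, -0.0, 1.979]
wrist_force: [-0.0, -0.4, -3.7]
finger_gap: 52.9
finger_force: 55.0
```

```bash
python3 - <<'E'
from h import *
s=manip.read_state();print(s['eef_pos'],s['eef_rot'],s['wrist_force'],s['moment'],s['finger_gap'])
c=get_calibration('wrist');im,d=camera('wrist')
cv2.imwrite('pics/w4.png',im[:,:,::-1])
E
```

```text
[482.03275845  69.23785398 104.4688267 ] [-3.14109116e+00 -2.10762611e-04  1.97863669e+00] [-0.02975547 -0.39647407 -3.65131317] [-0.06532489  0.07751664  0.01734988] 52.89276053661016
```

View pics/w4.png

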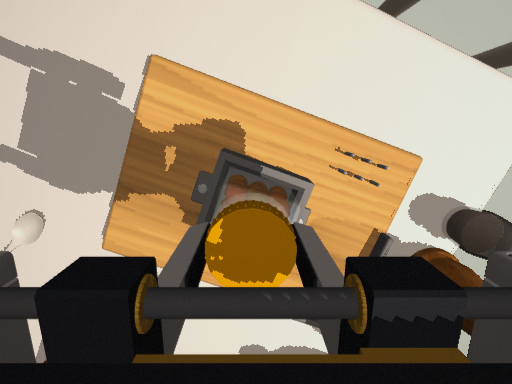

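jog_arm(plan=[0, 0, 0.0001, 0, 0, 4, 0, 0, 0.0003, 0, 0, 8, 0, 0, 0.0005, 0, 0, 12, 0, 0, 0.0007, 0, 0, 16, 0, 0, 0.0009, 0, 0, 20, 0, 0, 0.0011, 0, 0, 24])

```text
clock: 11.6
eef_pos: [481.9, 69.2, 105.5]
eef_rot: [-3.141, -0.001, 2.398]
wrist_force: [-0.7, -0.0, -2.1]
finger_gap: 53.2
finger_force: 55.0
```

```bash
python3 -c "
from h import *
s=manip.read_state();print(s['eef_pos'],s['eef_rot'],s['wrist_force'],s['moment'],s['finger_gap'])"
```

```text
[481.91823837  69.22747364 105.50123201] [-3.14096553e+00 -5.98065361e-04  2.39836919e+00] [-0.69565393 -0.02728728 -2.1159587 ] [-0.00847996  0.13205801  0.02429174] 53.17598548745348
```

jog_arm(plan=[0, 0, 0.0002, 0, 0, 4, 0, 0, 0.0004, 0, 0, 8, 0, 0, 0.0006, 0, 0, 12, 0, 0, 0.0008, 0, 0, 15, 0, 0, 0.0008, 0, 0, 18, 0, 0, 0.0008, 0, 0, 18, 0, 0, 0.0008, 0, 0, 18])

```text
clock: 12.3
eef_pos: [482.3, 69.3, 106.6]
eef_rot: [3.142, 0.0, 2.709]
wrist_force: [-1.2, -0.1, 0.2]
finger_gap: 52.8
finger_force: 55.0
```

```bash
python3 - <<'E'
from h import *
s=manip.read_state();print(s['eef_pos'],s['eef_rot'],s['wrist_force'],s['moment'],s['finger_gap'])
for n in('scene','side'):
    im,d=camera(n);P=cloud(d,get_calibration(n))
    m=(cv2.inRange(cv2.cvtColor(im,cv2.COLOR_RGB2HSV),(15,130,60),(32,255,255))>0)&(abs(P[...,0]-482)<35)&(abs(P[...,1]-69)<35)&(P[...,2]>90)&(P[...,2]<150)
    print(n,m.sum(),np.percentile(P[...,2][m],[1,99]) if m.any() else 0, [int(a.mean()) for a in np.where(m)] if m.any() else 0)
    cv2.imwrite(f'pics/{n}5.png',im[:,:,::-1])
a=cv2.imread('pics/side5.png');
E
```

```text
[482.27009201  69.2566696  106.62554676] [3.14153723e+00 1.40243034e-04 2.70933399e+00] [-1.22230621 -0.082282    0.15980823] [ 0.04707888 -0.02240685 -0.01869545] 52.82824075695
scene 154 [ 91.64301976 136.35910213] [165, 188]
side 63 [116.93961303 134.75274618] [158, 227]
```

jog_arm(plan=[0, 0, 0.0005, 0, 0, 0, 0, 0, 0.001, 0, 0, 0, 0, 0, 0.0015, 0, 0, 0, 0, 0, 0.002, 0, 0, 0, 0, 0, 0.002, 0, 0, 0, 0, 0, 0.002, 0, 0, 0])

```text
clock: 13.0
eef_pos: [482.2, 69.2, 108.5]
eef_rot: [-3.141, -0.0, 2.712]
wrist_force: [0.2, 0.4, -0.6]
finger_gap: 53.0
finger_force: 55.0
```

```bash
python3 -c "
from h import *
for i in range(4):
    s=manip.read_state();print(s['eef_pos'],s['wrist_force'],s['moment'],s['finger_gap']);
    if i<3: camera('side')"
```

```text
[482.1918597   69.20889391 108.51959496] [ 0.21606138  0.40789929 -0.58302341] [-0.02385544 -0.03625242  0.1003495 ] 53.00434773932687
[482.20734318  69.21932734 108.53261299] [ 0.60473079 -0.26950389  0.01749374] [-0.02171636  0.01841791 -0.02516005] 52.764030048740274
[482.21380333  69.218126   108.53992421] [ 0.21049127 -0.19755889 -0.53479409] [-0.01152759 -0.0191753  -0.00172688] 52.879574380175626
[482.21308117  69.20914973 108.512591  ] [ 0.25266415 -0.38532724 -1.11451477] [ 0.01956442 -0.01150717  0.0317193 ] 52.73990700512886
```

Only about 0.6 N, the lid's own weight, so the lid is free. Lift until its lower edge is 20 mm above the mouth.

jog_arm(plan=[0, 0, 0.002, 0, 0, 0, 0, 0, 0.005, 0, 0, 0, 0, 0, 0.009, 0, 0, 0, 0, 0, 0.014, 0, 0, 0, 0, 0, 0.019, 0, 0, 0, 0, 0, 0.024, 0, 0, 0, 0, 0, 0.028, 0, 0, 0, 0, 0, 0.0305, 0, 0, 0, 0, 0, 0.0305, 0, 0, 0, 0, 0, 0.0305, 0, 0, 0])

```text
clock: 14.15
eef_pos: [482.1, 69.2, 138.9]
eef_rot: [-3.141, -0.0, 2.712]
wrist_force: [-0.3, -0.6, 0.0]
finger_gap: 53.1
finger_force: 55.0
```

```bash
python3 - <<'E'
from h import *
s=manip.read_state();print(s['eef_pos'],s['eef_rot'],s['wrist_force'],s['finger_gap'])
o=[]
for n in('scene','side'):
    im,d=camera(n);P=cloud(d,get_calibration(n))
    m=(cv2.inRange(cv2.cvtColor(im,cv2.COLOR_RGB2HSV),(15,130,60),(32,255,255))>0)&(abs(P[...,0]-482)<35)&(abs(P[...,1]-69)<35)&(P[...,2]>100)&(P[...,2]<180)
    print(n,m.sum(),np.percentile(P[...,2][m],[1,99]))
    v,u=[int(a.mean()) for a in np.where(m)]
    o.append(cv2.resize(im[v-50:v+70,u-65:u+65],(390,360),interpolation=cv2.INTER_CUBIC))
cv2.imwrite('pics/f6.png',np.hstack(o)[:,:,::-1])
E
```

```text
[482.14269946  69.21856818 138.9208648 ] [-3.14148266e+00 -1.64773421e-04  2.71203483e+00] [-0.26379428 -0.55224308  0.01489256] 53.089646438410924
scene 149 [149.55364527 168.12728588]
side 67 [147.74661832 166.82420497]
```

View pics/f6.png

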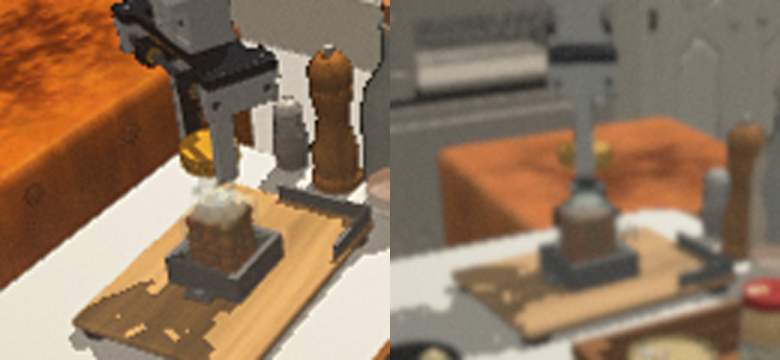

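The lid (210,152) is held level above the open jar, and the jar is still seated in the well (215,240). Lid top at about 165 mm puts its lower edge about 20 mm above the mouth. Hand in.

```bash
python3 -c "
from h import *
print(manip.sign_off())"
```

```text
the job is handed in; nothing more can be done
None
```

The job is handed in at about 14 s on the robot's clock: the jar is seated upright in the well, and its lid, twisted free and lifted straight off, is still gripped level about 20 mm above the open mouth; I took no final picture of the crate neighbours, and sign-off returned no verdict.

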